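# Rock the angle gauge to its set mark on a nosing offcut

### The job

The splashback's cap rail is being fitted: pick up the angle gauge by its top grip and set it down upright on the uneven crest of the timber nosing offcut, in the middle, with its foot bar across the crest and its dial axis along it. Once it has rested there level for a moment, rock it gently sideways until its swinging pointer's hanging end settles between the two prongs of the set index on its dial, the foot still resting lightly on the crest. Finish while holding it there still in the gripper so that the slope can be marked; do not let go, and leave the other things where they are.

Things in the scene. Friction and masses are not known exactly. Their poses are not given: they have to be found in the camera images.
- gauge: Loose angle gauge, 0.35 to 0.6 kg, upright on the worktop. Flat foot bar 40 (x) x 120 (y) x 12 mm; round dark dial case, 136 mm diameter, 18 mm thick, centre 78 mm up, white face to +x; on top a grey grip block 28 (x) x 36 (y) mm, 142 to 192 mm up. Origin: centre of the foot's underside; z up, y along the foot, x the dial's axis. Yaw within 0.4 rad of world x.
- pointer (a joint): Black bar pointer pivoted at the dial's centre, heavy end 56 mm long hanging down, 42 mm tail up, 5 mm wide; swings to plumb and settles in about 1.5 s. Its heavy end's angle, rad about the gauge's x axis, 0 towards the foot's middle, positive towards the foot's +y end. When the gauge leans about its x axis with its top towards +y, the settled pointer reads plus that angle.
- index (a joint): Black two-pronged index set stiffly on the dial's lower part, on its +y side, between 0.20 and 0.42 rad; it does not move. Same zero and sense as the pointer, which is on the mark when both values agree. Prongs 5 mm wide, 16 mm apart (middle to middle), 54 mm from the dial's centre.
- pointer_tip (a point): Tip region of the pointer, 54 mm from the dial's centre.
- index_mid (a point): Point midway between the index's prongs, 54 mm from the dial's centre; here the pointer tip must come to rest.
- nosing: Fixed pale timber nosing offcut, 120 (x) x 46 (y) mm, on a grey worktop offcut 160 (x) x 120 (y) x 20 mm. Its uneven crest is two parallel round lobes of radius 13 mm along x: the one at y = -10 mm tops out 77 mm above the worktop, the one at y = +10 mm at 75 mm. Origin: centre of the underside; x along the crest, z up. Yaw within 0.4 rad of world x.
- crest (a point): Middle of the crest, 77 mm above the worktop, between the lobes.
- spare_tiles: Bystander: patterned wall tiles lying flat, 100 x 100 x 18 mm. Origin under the centre.
- tape: Bystander: grey tape measure 70 x 36 x 62 mm. Origin under the centre.
- mug: Bystander: white mug, 80 mm across, 95 mm high. Origin under the centre.
- pencil: Bystander: flat joiner's pencil 170 (x) x 14 x 8 mm. Origin under the centre.
Not all that is in view belongs to the job. There is more than one size of the gauge; the one meant has the size given above.

How it is judged:
By the outcome, as a careful person would: the job done as asked, in the order asked, and still so for the second after the job is handed in, while the arm keeps its last pose, push and grip.
It also fails if it takes over 51 s, if anything falls off the work surface, if the arm or the gripper's body presses on something with over 40 N, if the wrist force passes 120 N, or if a joint passes its speed limit or range.

### The arm

A 7-joint arm with a two-finger parallel gripper is mounted at the origin on the work surface. World frame = base frame: x ahead of the robot, y to its left, z up, the work surface at z = 0. Lengths are in m, angles in rad, forces in N, time in s.
With the tool pointing down it reaches from about 0.35 to 0.9 m from the base axis. Payload 19.9 kg.
Tool frame: the origin (TCP) lies on the centre line of the jaws, within the pads' length; the fingertips stand 19 mm ahead of it and the grasp point (between the pads) is the TCP; z points along the fingers, y is the line along which they close (so a half turn about z gives the same grasp; the last joint's range is limited). The gripper opens to 94 mm and grips with 3 to 60 N. Pads are 16 mm wide; open, the fingers measure 119 mm over their backs; the gripper's body (75 mm by 177 mm) begins 78 mm behind the grasp point.
Start: joints at [1.175, 0.417, -0.01, 1.614, 0.005, 1.111, -0.053], TCP at [0.217, -0.586, 0.224] pointing down, gripper open.
Joint ranges: [-2.81, 2.81], [-0.39, 2.02], [-1.27, 1.25], [0.06, 2.57], [-1.19, 4.33], [0.19, 2], [-2.82, 2.82]. Speed limits (rad/s): [1.89, 1.89, 2.39, 2.39, 3.01, 3.01, 3.01].

### API

Orientations are given as [roll, pitch, yaw] about the fixed x, y, z axes, in that order (R = Rz(yaw) Ry(pitch) Rx(roll)).
In Python, from cell import status, vision, sign_off gives the robot as it stands.
- The arm moves only by the tool shift_gripper, called after "Emit:" in YAML: its name, and indented under it one key for each argument. Schema: {"type":"object","properties":{"motion":{"type":"array","items":{"type":"array","items":{"type":"number"},"minItems":7,"maxItems":7},"minItems":1,"maxItems":20},"force":{"type":"number"},"only":{"type":"string"},"quiet":{"type":"boolean"},"lines":{"type":"string"}},"required":["motion"],"additionalProperties":false}. motion is a list of rows, 1 to 20 of them, each of 7 numbers: dx, dy, dz in m, then a rotation vector rx, ry, rz in rad, then the finger opening in m; each row is the pose to reach, as a shift and turn from the pose commanded when the call began, along the tool's axes at that moment; what a row does not reach only later rows make up. A row lasts 1/8 s, in which the tool goes at most 0.0625 m and 0.188 rad, less where a joint would pass 70% of its speed; a pose out of reach is approached as far as the arm can. The fingers move at their own pace and stop on an object; force is the grip in N (left out, the last holds). Time passes only in rows, so rows that do not move let the fingers close. The tool returns the time, the measured TCP pose, the force, the opening and the grip force at its end. only (a regular expression) keeps the lines of the reply that match it, lines (a string "A,B") keeps lines A to B, and quiet returns only ok. Input that does not fit is refused with a message, and nothing moves.
- status.get_state(): the state, without advancing time (a new reading comes with each control period).
- vision.read_camera(name): name is "side" or "top" or "wrist"; returns the picture (400x640x3 uint8, blue, green, red); there is no depth.
- vision.camera_model(name): a dict with "fx", "fy", "cx", "cy" (pixels), "extrinsics" (4x4, takes a point from camera to world coordinates); the wrist camera has in their place "hand_eye" (4x4, takes a point from camera to tool coordinates, whose origin is the TCP and whose axes are the flange's). Camera axes: x right, y down, z forward; pixel columns grow to the right and rows downward; lengths in m; the calibration is good to about 2 mm. The wrist camera is an equidistant fisheye: a pixel r from the principal point sees the ray r / f radians off the axis. A picture is of the moment at which its call begins: read the wrist's pose just before it. camera_model takes no time and is no camera call.
- sign_off(): hands the job in; it is judged then, once.
The state is a dict: "time": time; "joints": joint angles; "qvel": joint speeds; "joint_efforts": joint torques, N m; "eef_pos": TCP position; "ee_rot": TCP orientation; "force": force on the tool from outside, world axes, zero at the start; "torque": the same for the moment, N m; "opening": finger opening in m; "grasp_force": force on a finger pad.
Only numpy, scipy, OpenCV 4.12 (cv2) and the standard library are available. Lean on these libraries where they do the work, as an engineer would, in place of code of your own. Each camera call takes 0.05 s, during which the arm holds its last target. There are 200 camera calls.

## Working session

There is one attempt and no reset: what is moved stays moved. The work goes in short steps, Python scripts to look and compute and a tool call to move; the robot and the scene stay as the last step left them, time stands still between calls to the robot, and variables do not carry over. Pictures are saved under pics/ and viewed, at most 10 in all, crops included, and the job is handed in when it is done.

```bash
mkdir -p pics; ls; python3 - <<'E'
from cell import status, vision
import cv2,numpy as np
a=vision.read_camera("side");b=vision.read_camera("top")
cv2.imwrite("pics/side0.png",a);cv2.imwrite("pics/top0.png",b)
np.set_printoptions(precision=4,suppress=True)
for n in("side","top","wrist"):print(n,vision.camera_model(n))
s=status.get_state();print({k:np.round(v,4) for k,v in s.items()})
E
```

```text
pics
side {'fx': 413.4624149292224, 'fy': 413.4624149292224, 'cx': 318.409320632379, 'cy': 200.9834053148887, 'extrinsics': array([[-0.977 , -0.1642,  0.1361,  0.4224],
       [-0.2126,  0.6958, -0.686 ,  0.8358],
       [ 0.0179, -0.6992, -0.7147,  0.9027],
       [ 0.    ,  0.    ,  0.    ,  1.    ]])}
top {'fx': 380.62473703340265, 'fy': 380.62473703340265, 'cx': 314.17024394179134, 'cy': 199.91954732453348, 'extrinsics': array([[-0.0238, -0.9845,  0.1737,  0.4083],
       [-0.9994,  0.0279,  0.0215,  0.0284],
       [-0.026 , -0.1731, -0.9846,  0.9677],
       [ 0.    ,  0.    ,  0.    ,  1.    ]])}
wrist {'fx': 309.70691628693146, 'fy': 309.70691628693146, 'cx': 324.1806845404034, 'cy': 203.99226774664766, 'hand_eye': array([[-0.0001, -0.9594, -0.282 ,  0.0838],
       [ 1.    , -0.0002,  0.0003, -0.0001],
       [-0.0004, -0.282 ,  0.9594, -0.1604],
       [ 0.    ,  0.    ,  0.    ,  1.    ]])}
{'time': np.float64(0.1), 'joints': array([ 1.1755,  0.4179, -0.0103,  1.6141,  0.0047,  1.1107, -0.053 ]), 'qvel': array([-0.0015, -0.0028,  0.0007, -0.0024,  0.0009,  0.0011, -0.0008]), 'joint_efforts': array([  0.0052, -85.2564,   0.6417, -42.6689,  -0.0489,   0.0163,
         0.0001]), 'eef_pos': array([ 0.2164, -0.586 ,  0.2239]), 'ee_rot': array([-3.1405,  0.0001,  0.3539]), 'force': array([ 0.2845, -0.732 , -0.3719]), 'torque': array([-0.0268,  0.0466,  0.0184]), 'grasp_force': np.float64(0.0), 'opening': np.float64(0.0938)}
```

View pics/side0.png

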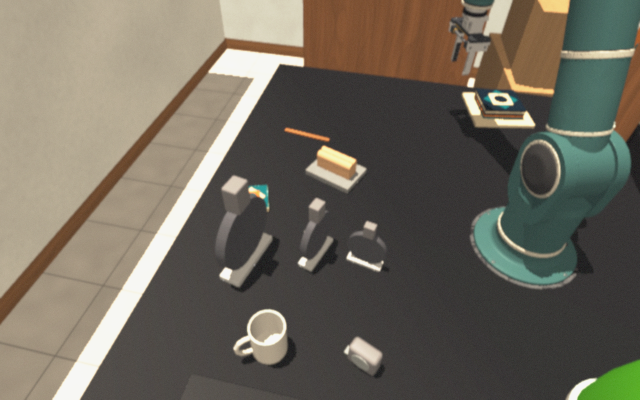

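View pics/top0.png

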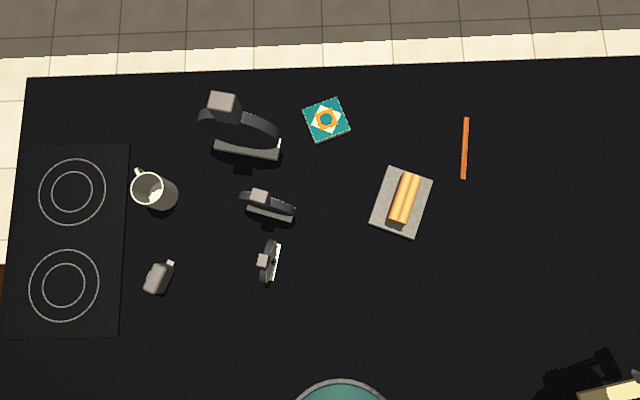

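The three gauges, in the top view: large at (240,130), foot about 68 px; middle at (268,203), about 48 px; small at (268,262), about 35 px. At roughly 390 px/m, a 120 mm foot is about 47 px, so the middle one fits. I'll confirm that with a measurement and a crop. Also seen: nosing (403,200), tiles (326,119), pencil (464,148), mug (153,190), tape (158,277).

```bash
cat > h.py <<'E'
import numpy as np,cv2
from cell import status,vision
np.set_printoptions(precision=4,suppress=True)
def ray(n,uv):
    m=vision.camera_model(n);E=np.array(m["extrinsics"])
    d=E[:3,:3]@np.array([(uv[0]-m["cx"])/m["fx"],(uv[1]-m["cy"])/m["fy"],1]);return E[:3,3],d
def plane(n,uv,z):
    o,d=ray(n,uv);return o+d*(z-o[2])/d[2]
E
python3 - <<'E'
from h import *
a=cv2.imread("pics/side0.png");b=cv2.imread("pics/top0.png")
A=cv2.resize(b[175:235,225:310],None,fx=4.7,fy=4.7,interpolation=2);B=cv2.resize(a[190:280,285:345],None,fx=4.7,fy=4.7,interpolation=2)
C=cv2.resize(b[155:245,360:440],None,fx=4.7,fy=4.7,interpolation=2)
w=400
o=np.zeros((600,800,3),np.uint8)
for im,x,y in((A,0,0),(B,0,290),(C,410,0)):
    im=im[:600-y,:800-x];o[y:y+im.shape[0],x:x+im.shape[1]]=im
cv2.imwrite("pics/crop1.png",o)
def box(m,off):
    cs=max(cv2.findContours(m,0,2)[0],key=cv2.contourArea);r=cv2.minAreaRect(cs);return cv2.boxPoints(r)+off, cv2.contourArea(cs)
hsv=cv2.cvtColor(b,cv2.COLOR_BGR2HSV)
# nosing: wood
x0,y0=360,155
m=((hsv[...,1]>70)&(hsv[...,2]>110)).astype(np.uint8)[155:245,360:440]
p,ar=box(m,(x0,y0));print("wood",p,ar);print(np.array([plane("top",q,.07) for q in p]))
m=((hsv[...,2]>70)).astype(np.uint8)[155:245,360:440]
p,ar=box(m,(x0,y0));print("board",p,ar);P=np.array([plane("top",q,.02) for q in p]);print(P,P.mean(0))
g=b[175:235,225:310].max(2);
m=(g>75).astype(np.uint8);n,l,s,c=cv2.connectedComponentsWithStats(m)
for i in range(1,n):
    if s[i,4]>15:
        p,ar=box((l==i).astype(np.uint8),(225,175));print("g",s[i],c[i]+[225,175],p.tolist())
        for z in(.012,.192):print(z,np.array([plane("top",q,z)[:2] for q in p]).tolist())
E
```

```text
wood [[387.3 218.1]
 [403.3 170.1]
 [421.9 176.3]
 [405.9 224.3]] 932.0
[[ 0.5182 -0.1239  0.07  ]
 [ 0.6336 -0.1689  0.07  ]
 [ 0.617  -0.2124  0.07  ]
 [ 0.5023 -0.1666  0.07  ]]
board [[367.1012 223.2091]
 [387.742  163.8668]
 [434.1686 180.0152]
 [413.5278 239.3575]] 2959.0
[[ 0.5128 -0.0815  0.02  ]
 [ 0.6638 -0.1414  0.02  ]
 [ 0.618  -0.2559  0.02  ]
 [ 0.4698 -0.1937  0.02  ]] [ 0.5661 -0.1681  0.02  ]
g [ 17  12  27  17 284] [255.9542 195.0211] [[241.35849380493164, 197.24528121948242], [245.0566062927246, 184.30188655853271], [268.30188369750977, 190.9433937072754], [264.6037712097168, 203.88678741455078]]
0.012 [[0.5891658059644178, 0.23588932426640347], [0.6228779896495259, 0.22661870292650016], [0.6036493656595426, 0.1664800462114952], [0.5702053493405743, 0.1760517957333906]]
0.192 [[0.5551055649390382, 0.19680260383126028], [0.5824682100886152, 0.18927806242482728], [0.5668612111511665, 0.1404662518688765], [0.539716225247544, 0.14823520531534085]]
g [ 45  22  15  13 124] [277.0968 203.1129] [[267.68807220458984, 204.70642280578613], [270.1651382446289, 196.44954299926
[... 306 characters left out ...]
41897908], [0.5550704921361375, 0.1366126242717379], [0.5438977274099247, 0.10308449688141828], [0.526740056655863, 0.10840110092476798]]
g [ 21  29  47  19 250] [269.636 213.628] [[245.42307662963867, 210.11538314819336], [247.1538429260254, 203.76922988891602], [292.3384552001953, 216.09230422973633], [290.60768127441406, 222.43845748901367]]
0.012 [[0.5554785936449469, 0.22515398201211087], [0.571767365088704, 0.22083182639673893], [0.5368545584708764, 0.10553903623121506], [0.520805540447766, 0.11014461480658828]]
0.192 [[0.5277631879104234, 0.18808921512267807], [0.540984042338046, 0.1845811181245914], [0.5126469061981104, 0.0910032076851253], [0.49962064871009365, 0.09474134620037374]]
```

View pics/crop1.png

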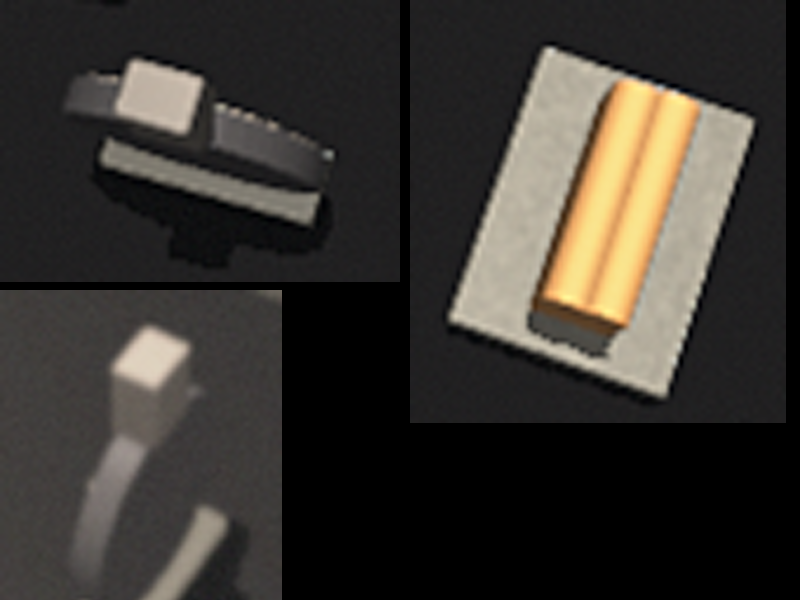

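The crop shows the middle gauge, with its grip top near top-view pixel (258.5,195) and its foot from (246,207) to (291,220). The foot measures 120 mm, so this is the one meant. The large and small ones measure about 170 and 90 mm. The nosing's two lobes are clear, with its centre near (0.567,-0.168) and yaw about -0.375. The gauge is near (0.558,0.160), yaw about -0.293. I'll move above it next.

Emit:
shift_gripper:
  motion:
    - [0, 0, -0.06, 0, 0, 0, 0.094]
    - [0.58, -0.58, -0.066, 0, 0, 0.647, 0.08]
    - [0.58, -0.58, -0.066, 0, 0, 0.647, 0.08]
    - [0.58, -0.58, -0.066, 0, 0, 0.647, 0.08]
    - [0.58, -0.58, -0.066, 0, 0, 0.647, 0.08]
    - [0.58, -0.58, -0.066, 0, 0, 0.647, 0.08]
    - [0.58, -0.58, -0.066, 0, 0, 0.647, 0.08]
    - [0.58, -0.58, -0.066, 0, 0, 0.647, 0.08]
    - [0.58, -0.58, -0.066, 0, 0, 0.647, 0.08]
    - [0.58, -0.58, -0.066, 0, 0, 0.647, 0.08]
    - [0.58, -0.58, -0.066, 0, 0, 0.647, 0.08]
    - [0.58, -0.58, -0.066, 0, 0, 0.647, 0.08]
    - [0.58, -0.58, -0.066, 0, 0, 0.647, 0.08]
    - [0.58, -0.58, -0.066, 0, 0, 0.647, 0.08]
    - [0.58, -0.58, -0.066, 0, 0, 0.647, 0.08]
    - [0.58, -0.58, -0.066, 0, 0, 0.647, 0.08]
    - [0.58, -0.58, -0.066, 0, 0, 0.647, 0.08]
    - [0.58, -0.58, -0.066, 0, 0, 0.647, 0.08]

```text
time: 2.35
eef_pos: [0.5596, 0.1572, 0.2907]
ee_rot: [3.141, -0.001, -0.295]
force: [-0.1, -0.1, 0.8]
opening: 0.0799
grasp_force: 0.0
```

```bash
cat >> h.py <<'E'
from scipy.spatial.transform import Rotation as Rn
def wray(uv,s):
    m=vision.camera_model("wrist");H=np.array(m["hand_eye"]);v=np.array([uv[0]-m["cx"],uv[1]-m["cy"]])/m["fx"]
    th=np.linalg.norm(v);c=np.r_[v/th*np.sin(th),np.cos(th)]
    R=Rn.from_euler("xyz",s["ee_rot"]).as_matrix();return np.array(s["eef_pos"])+R@H[:3,3],R@H[:3,:3]@c
def wpl(uv,z,s):
    o,d=wray(uv,s);return o+d*(z-o[2])/d[2]
def wpx(P,s):
    m=vision.camera_model("wrist");H=np.array(m["hand_eye"]);R=Rn.from_euler("xyz",s["ee_rot"]).as_matrix()
    c=H[:3,:3].T@(R.T@(np.array(P)-s["eef_pos"])-H[:3,3]);r=np.hypot(c[0],c[1]);return np.array([m["cx"],m["cy"]])+c[:2]/r*np.arctan2(r,c[2])*m["fx"]
E
python3 - <<'E'
from h import *
s=status.get_state();print(s["eef_pos"],s["ee_rot"],s["time"])
w=vision.read_camera("wrist");cv2.imwrite("pics/w1.png",w)
for P in((.5585,.159,.192),(.557,.162,.012)):print(wpx(P,s))
E
```

```text
[0.5596 0.1572 0.2907] [ 3.1412 -0.0006 -0.2951] 2.35
[323.4818 213.819 ]
[321.927  176.4686]
```

View pics/w1.png

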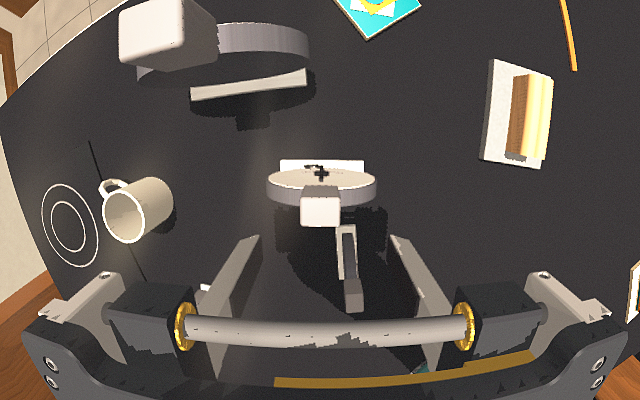

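The wrist view shows the middle gauge below the open jaws: grip top at about (320,211), dial face with the pointer at (321,172), index prong to its left. The nosing is at (520,115) and the large gauge at (200,50). I'll refine the grip position numerically.

```bash
python3 - <<'E'
from h import *
s=status.get_state();w=cv2.imread("pics/w1.png").min(2)
def rect(x0,x1,y0,y1,t,z):
    m=(w[y0:y1,x0:x1]>t).astype(np.uint8);c=max(cv2.findContours(m,0,2)[0],key=cv2.contourArea);x,y,ww,hh=cv2.boundingRect(c)
    q=[(x+x0,y+y0),(x+x0+ww-1,y+y0),(x+x0+ww-1,y+y0+hh-1),(x+x0,y+y0+hh-1)];P=np.array([wpl(p,z,s) for p in q]);print(q,P[:,:2].tolist(),P.mean(0));return P
P=rect(290,350,190,235,190,.192);print(np.linalg.norm(np.diff(P,axis=0),axis=1))
F=rect(265,385,158,168,150,.012);print(np.arctan2(*(F[0]-F[1])[[1,0]])-np.pi/2,np.linalg.norm(F[0]-F[1]))
print(plane("top",(222,101),.272))
b=cv2.imread("pics/top0.png").max(2)[175:235,225:310]
for t in(130,150,170):
  m=(b>t).astype(np.uint8);c=max(cv2.findContours(m,0,2)[0],key=cv2.contourArea);r=cv2.minAreaRect(c);print(r,plane("top",np.array(r[0])+(225,175),.192))
E
```

```text
[(301, 198), (339, 198), (339, 226), (301, 226)] [[0.5779912764288182, 0.17375609404108067], [0.5683844136727536, 0.14218724516484993], [0.5435021311534508, 0.14936089958249638], [0.5533602570645418, 0.1818443750801616]] [0.5608 0.1618 0.192 ]
[0.033  0.0259 0.0339]
[(280, 160), (363, 160), (363, 167), (280, 167)] [[0.5979361068790333, 0.21281481563313404], [0.5631719594198595, 0.09879145517833002], [0.5533213177299805, 0.10152043066579133], [0.5882308335013775, 0.21606434498559202]] [0.5757 0.1573 0.012 ]
-0.29593348343327364 0.11920517051692575
[0.7328 0.2194 0.272 ]
((33.38679122924805, 19.896224975585938), (16.071182250976562, 12.499811172485352), 15.945395469665527) [0.5591 0.1612 0.192 ]
((33.37614822387695, 19.912845611572266), (15.421004295349121, 12.068611145019531), 16.699243545532227) [0.559  0.1612 0.192 ]
((33.25, 19.749998092651367), (14.862703323364258, 11.384199142456055), 18.43494987487793) [0.5594 0.1615 0.192 ]
```

Emit:
shift_gripper:
  motion:
    - [0, -0.0044, 0.03, 0, 0, 0, 0.08]
    - [0, -0.0044, 0.08, 0, 0, 0, 0.07]
    - [0, -0.0044, 0.119, 0, 0, 0, 0.06]
    - [0, -0.0044, 0.119, 0, 0, 0, 0.06]
    - [0, -0.0044, 0.119, 0, 0, 0, 0.03]
    - [0, -0.0044, 0.119, 0, 0, 0, 0.03]
    - [0, -0.0044, 0.119, 0, 0, 0, 0.03]
    - [0, -0.0044, 0.119, 0, 0, 0, 0.03]
  force: 35

```text
time: 3.4
eef_pos: [0.5615, 0.1627, 0.1724]
ee_rot: [-3.141, -0.001, -0.294]
force: [-1.2, -2.7, 7.9]
opening: 0.0359
grasp_force: 35.0
```

```bash
python3 - <<'E'
from h import *
s=status.get_state();print(s["eef_pos"],s["ee_rot"],s["time"],s["force"],s["torque"])
w=vision.read_camera("wrist")
c=w[90:260,210:430];cv2.imwrite("pics/w2.png",cv2.resize(c,None,fx=3.5,fy=3.5,interpolation=2))
E
```

```text
[0.5615 0.1627 0.1724] [-3.1413 -0.0014 -0.2936] 3.4 [-1.2016 -2.6502  7.8743] [-0.5193  0.2533  0.0082]
```

View pics/w2.png

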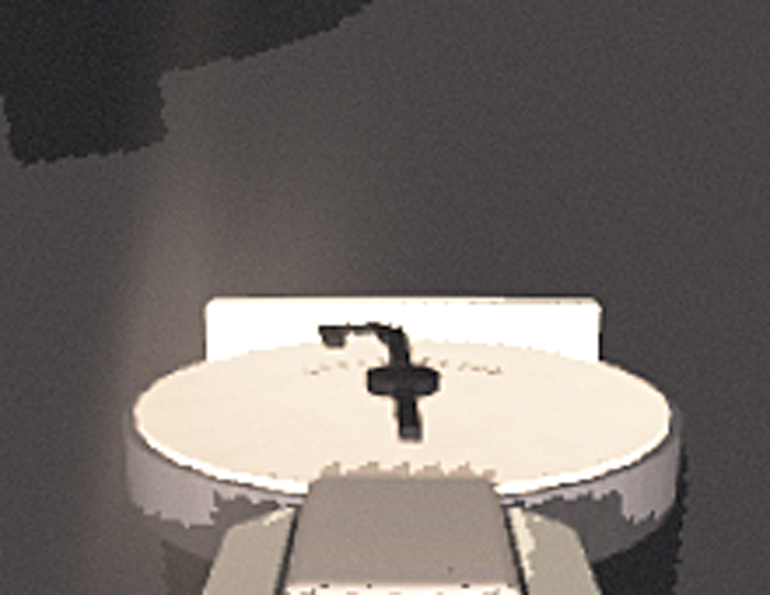

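Grasp is good: opening 35.9 mm, matching the 36 mm grip. In the crop, the hub is at (403,380), the pointer hangs to about (392,330), and the index lies to the left (gauge +y), with its far prong at about (330,332) and its near one at about (383,328). Next I'll work out the index angle.

```bash
cat >> h.py <<'E'
def dial(w,s,gx,box=(280,360,168,225),t=90):
    x0,x1,y0,y1=box;m=vision.camera_model("wrist");H=np.array(m["hand_eye"])
    out=[]
    g=w.max(2)
    for v,u in zip(*np.where(g[y0:y1,x0:x1]<t)):
        q=np.array([u+x0-m["cx"],v+y0-m["cy"]])/m["fx"];th=np.linalg.norm(q)
        d=H[:3,:3]@np.r_[q/th*np.sin(th),np.cos(th)];p=H[:3,3]+d*(gx-H[0,3])/d[0]
        out.append((u+x0,v+y0,-p[1]*1e3,-p[2]*1e3))
    return np.array(out)
E
python3 - <<'E'
from h import *
s=status.get_state();w=vision.read_camera("wrist");cv2.imwrite("pics/w3.png",w)
print(w.max(2)[178:218,298:332].tolist().__str__().replace("], [","\n").replace(", "," "))
for gx in(.011,.015):
  D=dial(w,s,gx)
  for v in np.unique(D[:,1]):
    r=D[D[:,1]==v];print(int(v),r[:,0].min(),r[:,0].max(),len(r),"y",r[:,2].min().round(1),r[:,2].max().round(1),"z",r[:,3].mean().round(1))
E
```

```text
[[255 255 255 255 255 255 255 255 255 255 255 255 255 255 255 255 255 255 255 255 255 255 255 255 255 255 255 255 255 255 255 255 255 255
255 255 255 255 255 255 255 255 255 255 255 255 255 255 255 255 255 255 255 255 255 255 255 255 255 255 255 255 255 255 255 255 255 255
255 255 255 255 255 255 255 255 255 255 255 255 255 255 255 255 255 255 255 255 255 255 255 255 255 255 255 255 255 255 255 255 255 255
255 255 255 255 255 255 255 255 255 255 255 255 255 255 255 255 255 255 255 255 255 255 255 255 255 255 255 255 255 255 255 255 255 255
255 255 255 255 255 255 255 255 255 255 254 163 255 255 255 255 186 85 79 77 152 245 255 197 255 255 255 255 255 255 255 255 255 255
255 255 255 72 38 45 49 42 51 59 64 58 53 49 58 57 61 65 43 39 34 25 35 97 238 209 138 255 255 255 255 255 255 255
255 255 255 62 60 73 71 71 74 87 91 101 129 93 83 94 104 105 105 65 48 48 43 35 25 19 13 184 255 255 255 255 255 255
255 255 255 144 61 73 78 77 70 73 104 157 248 157 131 150 181 178 212 124 39 50 57 44 49 46 39 73 187 255 255 255 255 255
255 255 255 255 50 73 85 86 83 69 154 255 255 255 252 255 255 255 2
[... 6396 characters left out ...]
 334.0 20 y -7.6 8.7 z -97.1
197 315.0 334.0 20 y -7.5 8.6 z -93.8
198 315.0 334.0 20 y -7.4 8.5 z -90.6
199 315.0 334.0 20 y -7.3 8.4 z -87.4
200 315.0 334.0 20 y -7.2 8.3 z -84.3
201 315.0 334.0 20 y -7.2 8.3 z -81.3
202 317.0 332.0 16 y -5.5 6.6 z -78.4
203 323.0 328.0 6 y -2.2 1.8 z -75.5
204 323.0 328.0 6 y -2.2 1.7 z -72.7
205 323.0 328.0 6 y -2.1 1.7 z -69.9
206 323.0 328.0 6 y -2.1 1.7 z -67.2
207 324.0 328.0 5 y -2.1 1.0 z -64.6
208 323.0 328.0 6 y -2.0 1.7 z -62.0
209 324.0 328.0 5 y -2.0 1.0 z -59.5
210 324.0 328.0 5 y -2.0 1.0 z -57.0
211 324.0 329.0 6 y -2.7 1.0 z -54.6
212 324.0 328.0 5 y -1.9 1.0 z -52.2
213 324.0 328.0 5 y -1.9 1.0 z -49.9
214 324.0 328.0 5 y -1.9 1.0 z -47.6
```

Prong 1 is centred near u=305 and prong 2 near u=320 (row 185), so the index mid is about 12.3 mm off axis, or an angle of about 0.23 rad. Next I lift and cross-check the nosing in the side view.

Emit:
shift_gripper:
  motion:
    - [0, 0, -0.02, 0, 0, 0, 0.03]
    - [0, 0, -0.07, 0, 0, 0, 0.03]
    - [0, 0, -0.12, 0, 0, 0, 0.03]
    - [0, 0, -0.12, 0, 0, 0, 0.03]
    - [0, 0, -0.12, 0, 0, 0, 0.03]
  force: 35

```text
time: 4.12
eef_pos: [0.5605, 0.1627, 0.2906]
ee_rot: [3.141, 0.001, -0.293]
force: [0.2, -0.7, -4.1]
opening: 0.0358
grasp_force: 35.0
```

```bash
python3 - <<'E'
from h import *
s=status.get_state();print(s["eef_pos"],s["ee_rot"],s["time"],s["force"],s["torque"])
a=cv2.imread("pics/side0.png");x0,y0=295,135;c=a[y0:200,x0:380]
h=cv2.cvtColor(c,cv2.COLOR_BGR2HSV);v=h[...,2];
for nm,m,z in(("board",v>75,.02),("wood",(h[...,1]>70)&(v>110),.07)):
    k=max(cv2.findContours(m.astype(np.uint8),0,2)[0],key=cv2.contourArea);p=cv2.approxPolyDP(cv2.convexHull(k),2,True)[:,0]+(x0,y0)
    print(nm,[(q.tolist(),plane("side",q,z)[:2].round(4).tolist()) for q in p])
E
```

```text
[0.5605 0.1627 0.2906] [ 3.1409  0.0009 -0.2932] 4.125 [ 0.1668 -0.7444 -4.0689] [ 0.0422 -0.0124 -0.0499]
board [([322, 145], [0.6358, -0.2779]), ([352, 156], [0.5258, -0.2434]), ([366, 167], [0.4725, -0.1985]), ([364, 174], [0.4741, -0.1631]), ([347, 193], [0.5129, -0.0649]), ([305, 173], [0.6588, -0.1239]), ([305, 168], [0.6645, -0.1475])]
wood [([321, 146], [0.6258, -0.209]), ([325, 145], [0.6142, -0.2171]), ([355, 158], [0.5092, -0.1747]), ([355, 172], [0.4991, -0.1092]), ([347, 179], [0.5176, -0.0726]), ([319, 166], [0.6112, -0.1109]), ([316, 154], [0.6327, -0.1654])]
```

Emit:
shift_gripper:
  motion:
    - [0.015, 0.045, 0, 0, 0, 0.01, 0.03]
    - [0.032, 0.1, 0, 0, 0, 0.03, 0.03]
    - [0.05, 0.155, 0, 0, 0, 0.05, 0.03]
    - [0.068, 0.21, 0, 0, 0, 0.06, 0.03]
    - [0.085, 0.263, 0, 0, 0, 0.07, 0.03]
    - [0.098, 0.303, 0, 0, 0, 0.08, 0.03]
    - [0.1023, 0.3166, 0, 0, 0, 0.084, 0.03]
    - [0.1023, 0.3166, 0.015, 0, 0, 0.084, 0.03]
    - [0.1023, 0.3166, 0.025, 0, 0, 0.084, 0.03]
    - [0.1023, 0.3166, 0.025, 0, 0, 0.084, 0.03]
    - [0.1023, 0.3166, 0.025, 0, 0, 0.084, 0.03]
  force: 35

```text
time: 5.5
eef_pos: [0.5676, -0.1689, 0.2667]
ee_rot: [-3.141, -0.0, -0.376]
force: [0.4, 0.3, -3.7]
opening: 0.0356
grasp_force: 35.0
```

```bash
python3 - <<'E'
from h import *
s=status.get_state();print(s["eef_pos"],s["ee_rot"],s["time"],s["force"],s["torque"])
a=vision.read_camera("side");w=vision.read_camera("wrist")
A=cv2.resize(a[60:210,260:400],None,fx=2.85,fy=2.85,interpolation=2);B=cv2.resize(w[60:260,225:425],None,fx=2,fy=2,interpolation=2)
o=np.zeros((430,800,3),np.uint8);o[:A.shape[0],:A.shape[1]]=A[:430];o[:400,400:]=B;cv2.imwrite("pics/h1.png",o);cv2.imwrite("pics/wh.png",w)
E
```

```text
[ 0.5676 -0.1689  0.2667] [-3.1414 -0.0002 -0.3761] 5.5 [ 0.3958  0.2606 -3.6505] [ 0.0503  0.0108 -0.0433]
```

View pics/h1.png

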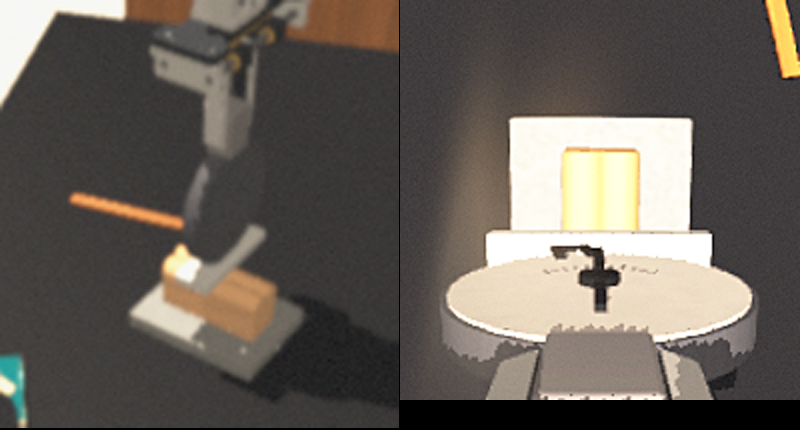

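The foot is centred across the nosing: in the wrist half the nosing spans 563–639, the foot 487–712, and the yaw is parallel. I'll check the position along x numerically, then lower.

```bash
python3 - <<'E'
from h import *
s=status.get_state();R=Rn.from_euler("xyz",s["ee_rot"]).as_matrix()
for n,uv,z in(("board far +80",(325.5,119),.02),("wood far +60",(325.5,134.7),.075),("woodL",(306.5,150),.07),("woodR",(344.5,150),.07),("board L",(280,125),.02),("board R",(370.7,125),.02),("footL",(268.5,176.5),.0943+.012),("footR",(381,176.5),.0943+.012)):
    print(n,R.T@(wpl(uv,z,s)-s["eef_pos"])*1e3)
E
```

```text
board far +80 [ 78.835    0.9396 246.8991]
wood far +60 [ 61.5584   0.6751 191.8886]
woodL [ 43.536  -21.2513 196.879 ]
woodR [ 43.5517  22.6848 196.8762]
board L [ 71.6475 -58.6412 246.8985]
board R [ 71.7144  60.2115 246.891 ]
footL [ 19.7127 -60.2175 160.5669]
footR [ 19.7022  59.7902 160.5592]
```

Emit:
shift_gripper:
  motion:
    - [0, 0.0005, 0.006, 0, 0, 0, 0.03]
    - [0, 0.0005, 0.011, 0, 0, 0, 0.03]
    - [0, 0.0005, 0.014, 0, 0, 0, 0.03]
    - [0, 0.0005, 0.016, 0, 0, 0, 0.03]
    - [0, 0.0005, 0.016, 0, 0, 0, 0.03]
    - [0, 0.0005, 0.016, 0, 0, 0, 0.03]
  force: 35

```text
time: 6.35
eef_pos: [0.5673, -0.1702, 0.2506]
ee_rot: [-3.142, -0.0, -0.377]
force: [0.1, 0.8, -3.2]
opening: 0.0357
grasp_force: 35.0
```

Emit:
shift_gripper:
  motion:
    - [0, 0, 0.0005, 0, 0, 0, 0.03]
    - [0, 0, 0.001, 0, 0, 0, 0.03]
    - [0, 0, 0.001, 0, 0, 0, 0.03]

```text
time: 6.72
eef_pos: [0.5672, -0.1701, 0.2494]
ee_rot: [-3.142, 0.0, -0.377]
force: [0.1, -0.5, -3.6]
opening: 0.0357
grasp_force: 35.0
```

Emit:
shift_gripper:
  motion:
    - [0, 0, 0.0005, 0, 0, 0, 0.03]
    - [0, 0, 0.0005, 0, 0, 0, 0.03]
    - [0, 0, 0.0005, 0, 0, 0, 0.03]

```text
time: 7.1
eef_pos: [0.5674, -0.1702, 0.2493]
ee_rot: [-3.142, -0.001, -0.377]
force: [-1.5, 0.1, 5.8]
opening: 0.0357
grasp_force: 35.0
```

Emit:
shift_gripper:
  motion:
    - [0, 0, 0.0005, 0, 0, 0, 0.03]
    - [0, 0, 0.0005, 0, 0, 0, 0.03]
    - [0, 0, 0.0005, 0, 0, 0, 0.03]

```text
time: 7.48
eef_pos: [0.5675, -0.1702, 0.2493]
ee_rot: [3.142, -0.001, -0.377]
force: [-2.4, 0.8, 10.7]
opening: 0.0358
grasp_force: 35.0
```

Contact: the upward force rose from -4 to +6 N with the TCP at 0.2493, so the foot is at 77 mm. I'll ease off half a step and hold it level for over a second.

Emit:
shift_gripper:
  motion:
    - [0, 0, -0.0005, 0, 0, 0, 0.03]
    - [0, 0, -0.0005, 0, 0, 0, 0.03]
    - [0, 0, -0.0005, 0, 0, 0, 0.03]
    - [0, 0, -0.0005, 0, 0, 0, 0.03]
    - [0, 0, -0.0005, 0, 0, 0, 0.03]
    - [0, 0, -0.0005, 0, 0, 0, 0.03]
    - [0, 0, -0.0005, 0, 0, 0, 0.03]
    - [0, 0, -0.0005, 0, 0, 0, 0.03]
    - [0, 0, -0.0005, 0, 0, 0, 0.03]
    - [0, 0, -0.0005, 0, 0, 0, 0.03]
    - [0, 0, -0.0005, 0, 0, 0, 0.03]
    - [0, 0, -0.0005, 0, 0, 0, 0.03]

```text
time: 8.98
eef_pos: [0.5674, -0.1702, 0.2493]
ee_rot: [-3.142, -0.001, -0.377]
force: [-2.4, 0.2, 7.0]
opening: 0.0359
grasp_force: 35.0
```

```bash
python3 - <<'E'
import numpy as np
h=172.3
c1=np.array([-10,64.]);c2=np.array([10,62.]);t0=np.arctan2(2,20);L=np.hypot(20,2)
for th in(0,.05,t0,.14,.18,.2,.22,.23,.24,.26,.3):
    n=np.array([np.sin(th),np.cos(th)]);e=np.array([n[1],-n[0]])
    if th<=t0: o=c1+13*n-e*(-10+13*th)
    else: o=c2+13*n-e*(-10+13*t0+L+13*(th-t0))
    T=o+h*n;print(round(th,3),"gauge y",(T[0]).round(2),"dz",(T[1]-77-h).round(2))
E
```

```text
0 gauge y 0.0 dz 0.0
0.05 gauge y 8.6 dz -0.7
0.1 gauge y 17.1 dz -1.79
0.14 gauge y 24.05 dz -2.15
0.18 gauge y 30.94 dz -2.77
0.2 gauge y 34.37 dz -3.17
0.22 gauge y 37.79 dz -3.64
0.23 gauge y 39.5 dz -3.9
0.24 gauge y 41.21 dz -4.17
0.26 gauge y 44.61 dz -4.76
0.3 gauge y 51.39 dz -6.14
```

Emit:
shift_gripper:
  motion:
    - [0, -0.0043, 0.0003, -0.025, 0, 0, 0.03]
    - [0, -0.0086, 0.0007, -0.05, 0, 0, 0.03]
    - [0, -0.0129, 0.0012, -0.075, 0, 0, 0.03]
    - [0, -0.0171, 0.0018, -0.1, 0, 0, 0.03]
    - [0, -0.0206, 0.0019, -0.12, 0, 0, 0.03]
    - [0, -0.024, 0.0021, -0.14, 0, 0, 0.03]
    - [0, -0.024, 0.0021, -0.14, 0, 0, 0.03]
    - [0, -0.024, 0.0021, -0.14, 0, 0, 0.03]

```text
time: 9.98
eef_pos: [0.5763, -0.1475, 0.2472]
ee_rot: [3.002, -0.001, -0.377]
force: [-0.8, 2.2, 5.8]
opening: 0.0356
grasp_force: 35.0
```

Emit:
shift_gripper:
  motion:
    - [0, -0.0035, -0.0002, -0.02, 0, 0, 0.03]
    - [0, -0.0069, -0.0003, -0.04, 0, 0, 0.03]
    - [0, -0.0104, -0.0004, -0.06, 0, 0, 0.03]
    - [0, -0.0138, -0.0004, -0.08, 0, 0, 0.03]
    - [0, -0.0155, -0.0004, -0.09, 0, 0, 0.03]
    - [0, -0.0155, -0.0004, -0.09, 0, 0, 0.03]
    - [0, -0.0155, -0.0004, -0.09, 0, 0, 0.03]
    - [0, -0.0155, -0.0004, -0.09, 0, 0, 0.03]
    - [0, -0.0155, -0.0004, -0.09, 0, 0, 0.03]
    - [0, -0.0155, -0.0004, -0.09, 0, 0, 0.03]
    - [0, -0.0155, -0.0004, -0.09, 0, 0, 0.03]
    - [0, -0.0155, -0.0004, -0.09, 0, 0, 0.03]
    - [0, -0.0155, -0.0004, -0.09, 0, 0, 0.03]
    - [0, -0.0155, -0.0004, -0.09, 0, 0, 0.03]
    - [0, -0.0155, -0.0004, -0.09, 0, 0, 0.03]
    - [0, -0.0155, -0.0004, -0.09, 0, 0, 0.03]

```text
time: 11.98
eef_pos: [0.582, -0.1332, 0.2455]
ee_rot: [2.912, -0.001, -0.377]
force: [-0.3, 2.0, 5.8]
opening: 0.0361
grasp_force: 35.0
```

```bash
python3 - <<'E'
from h import *
s=status.get_state();print(s["eef_pos"],s["ee_rot"],s["time"],s["force"])
w=vision.read_camera("wrist");cv2.imwrite("pics/wl.png",w)
cv2.imwrite("pics/l1.png",cv2.resize(w[165:225,270:370],None,fx=8,fy=8,interpolation=cv2.INTER_CUBIC))
E
```

```text
[ 0.582  -0.1332  0.2455] [ 2.9122 -0.0007 -0.3769] 11.975 [-0.333   1.9784  5.8389]
```

View pics/l1.png

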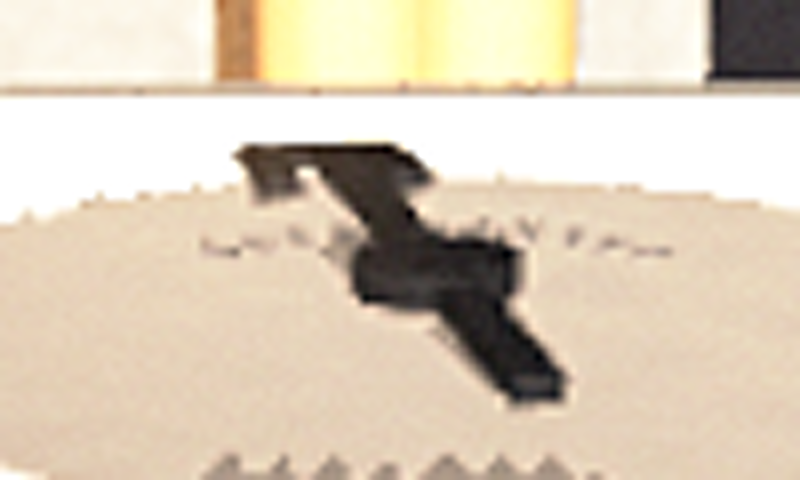

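The crop shows the pointer between the prongs: left prong near (275,180), right prong near (408,170), pointer centre near (350,170). It looks slightly right of the middle, so I'll check the pixel values.

```bash
python3 - <<'E'
from h import *
w=cv2.imread("pics/wl.png").max(2)
print("     "+" ".join("%3d"%i for i in range(298,342)))
for v in range(181,216):print(v,":"," ".join("%3d"%i if i<200 else "  ." for i in w[v,298:342]))
E
```

```text
298 299 300 301 302 303 304 305 306 307 308 309 310 311 312 313 314 315 316 317 318 319 320 321 322 323 324 325 326 327 328 329 330 331 332 333 334 335 336 337 338 339 340 341
181 :   .   .   .   .   .   .   .   .   .   .   .   .   .   .   .   .   .   .   .   .   .   .   .   .   .   .   .   .   .   .   .   .   .   .   .   .   .   .   .   .   .   .   .   .
182 :   .   .   .   .   .   .   .   .   .   .   .   .   .   .   .   .   .   .   .   .   .   .   .   .   .   .   .   .   .   .   .   .   .   .   .   .   .   .   .   .   .   .   .   .
183 :   .   . 160  85 102 124 121  86  72  66  62  49  55  52  49  51  47  39  31  35  23 111   .   .   .   .   .   .   .   .   .   .   .   .   .   .   .   .   .   .   .   .   .   .
184 :   . 159  83  76  80  79  78  84  97  98  90  65  68  64  68  67  60  54  58  58  47  35  40 106   .   .   .   .   .   .   .   .   .   .   .   .   .   .   .   .   .   .   .   .
185 :   .   . 137  73  88  90  85  80  81 102 109  84  66  70  69  67  71  62  62  54  59  54  49  28 106   .   .   .   .   .   .   .   .   .   .   .   .   .   .   .   .   .   .   .
186 :   .   . 
[... 4745 characters left out ...]
 .   .   .   .   .   .   .   .   .   .   .   .   .   .   .   .   .   .   .   .   .   .   .   .   .   .   . 161  95  36  30  60  78  75  68  68  48 120   .
213 :   .   .   .   .   .   .   .   .   .   .   .   .   .   .   .   .   .   .   .   .   .   .   .   .   .   .   .   .   .   .   .   .   . 162  70  30  46  61  69  67  60  50 147   .
214 :   .   .   .   .   .   .   .   .   .   .   .   .   .   .   .   .   .   .   .   .   .   .   .   .   .   .   .   .   .   .   .   .   .   .   . 119  37  56  54  49  46  42 144   .
215 :   .   .   .   .   .   .   .   .   .   .   .   .   .   .   .   .   .   .   .   .   .   .   .   .   .   .   .   .   .   .   .   .   .   .   . 176 123 140 145 174 172 165 192   .
```

```bash
python3 - <<'E'
from h import *
s=status.get_state();R=Rn.from_euler("xyz",s["ee_rot"]).as_matrix();p0=np.array(s["eef_pos"])
def px(gx,y,z): return wpx(p0+R@(np.array([gx,-y,-z])),s)   # z rel TCP up, mm->m by caller
def pol(gx,r,a,t=0):
    y=r*np.sin(a)+t*np.cos(a);z=-.0943-r*np.cos(a)+t*np.sin(a);return px(gx,y,z).round(1)
for gx in(.010,.012,.014):
    print("gx",gx,"hub",pol(gx,0,0),"ptr r30 L/R",pol(gx,.030,.2294,.0025),pol(gx,.03,.2294,-.0025),"tip56",pol(gx,.056,.2294),"tail",pol(gx,-.042,.2294))
    for a in(.20,.22,.24,.26,.28):print(a,"p1 outer/mid/p2 outer @54",pol(gx,.054,a,.0105),pol(gx,.054,a),pol(gx,.054,a,-.0105),"@48",pol(gx,.048,a,.0105),pol(gx,.048,a,-.0105))
E
```

```text
gx 0.01 hub [325.1 202.3] ptr r30 L/R [315.2 194. ] [320.4 193.7] tip56 [312.5 187.7] tail [338.4 217.8]
0.2 p1 outer/mid/p2 outer @54 [304.3 188.5] [314.5 188. ] [324.5 187.5] @48 [305.1 189.9] [325.7 188.9]
0.22 p1 outer/mid/p2 outer @54 [303.3 188.6] [313.4 188.1] [323.5 187.5] @48 [304.2 190. ] [324.7 188.9]
0.24 p1 outer/mid/p2 outer @54 [302.2 188.7] [312.4 188.1] [322.4 187.6] @48 [303.3 190.1] [323.8 188.9]
0.26 p1 outer/mid/p2 outer @54 [301.2 188.8] [311.3 188.2] [321.3 187.6] @48 [302.4 190.2] [322.8 188.9]
0.28 p1 outer/mid/p2 outer @54 [300.2 188.9] [310.3 188.3] [320.2 187.6] @48 [301.5 190.3] [321.8 188.9]
gx 0.012 hub [325.2 200.1] ptr r30 L/R [315.2 191.9] [320.4 191.6] tip56 [312.5 185.8] tail [338.5 215.2]
0.2 p1 outer/mid/p2 outer @54 [304.2 186.6] [314.4 186.1] [324.5 185.6] @48 [305.1 187.9] [325.7 186.9]
0.22 p1 outer/mid/p2 outer @54 [303.2 186.7] [313.4 186.2] [323.4 185.6] @48 [304.2 188. ] [324.7 186.9]
0.24 p1 outer/mid/p2 outer @54 [302.2 186.8] [312.4 186.2] [322.4 185.7] @48 [303.2 188.1] [323.8 187. ]
0.26 p1 outer/mid/p2 outer @54 [301.2 186.9] [311.3 186.3] [321.3 185.7] @48 [302.3 188.2] [322.8 187. ]
0.28 p1 outer/mid/p2 outer @54 [300.2 187. ] [310.3 186.3] [320.2 185.7] @48 [301.4 188.3] [321.8 187. ]
gx 0.014 hub [325.2 197.8] ptr r30 L/R [315.2 189.9] [320.4 189.6] tip56 [312.5 183.9] tail [338.5 212.6]
0.2 p1 outer/mid/p2 outer @54 [304.2 184.7] [314.4 184.2] [324.5 183.7] @48 [305. 186.] [325.7 185. ]
0.22 p1 outer/mid/p2 outer @54 [303.2 184.8] [313.4 184.2] [323.4 183.7] @48 [304.1 186.1] [324.7 185. ]
0.24 p1 outer/mid/p2 outer @54 [302.2 184.9] [312.3 184.3] [322.4 183.8] @48 [303.2 186.2] [323.8 185. ]
0.26 p1 outer/mid/p2 outer @54 [301.2 185. ] [311.3 184.4] [321.3 183.8] @48 [302.3 186.3] [322.8 185. ]
0.28 p1 outer/mid/p2 outer @54 [300.1 185.1] [310.3 184.4] [320.2 183.8] @48 [301.4 186.4] [321.8 185. ]
```

The hub and pointer match a lean of 0.229 rad. The prong edges (300.9 and 322.4) put the index at about 0.247, so I add 0.018 rad and let it settle.

Emit:
shift_gripper:
  motion:
    - [0, -0.0015, -0.0001, -0.009, 0, 0, 0.03]
    - [0, -0.003, -0.0002, -0.018, 0, 0, 0.03]
    - [0, -0.003, -0.0002, -0.018, 0, 0, 0.03]
    - [0, -0.003, -0.0002, -0.018, 0, 0, 0.03]
    - [0, -0.003, -0.0002, -0.018, 0, 0, 0.03]
    - [0, -0.003, -0.0002, -0.018, 0, 0, 0.03]
    - [0, -0.003, -0.0002, -0.018, 0, 0, 0.03]
    - [0, -0.003, -0.0002, -0.018, 0, 0, 0.03]
    - [0, -0.003, -0.0002, -0.018, 0, 0, 0.03]
    - [0, -0.003, -0.0002, -0.018, 0, 0, 0.03]
    - [0, -0.003, -0.0002, -0.018, 0, 0, 0.03]
    - [0, -0.003, -0.0002, -0.018, 0, 0, 0.03]
    - [0, -0.003, -0.0002, -0.018, 0, 0, 0.03]
    - [0, -0.003, -0.0002, -0.018, 0, 0, 0.03]

```text
time: 13.78
eef_pos: [0.5831, -0.1304, 0.2449]
ee_rot: [2.894, -0.001, -0.377]
force: [-0.3, 2.6, 6.3]
opening: 0.0356
grasp_force: 35.0
```

```bash
python3 - <<'E'
from h import *
w0=vision.read_camera("wrist");a=vision.read_camera("side")
A=cv2.resize(w0[170:220,285:355],None,fx=8,fy=8,interpolation=2);B=cv2.resize(a[110:210,285:365],None,fx=2.9,fy=4*1,interpolation=2)
B=cv2.resize(a[110:210,300:360],None,fx=4,fy=4,interpolation=2)
o=np.zeros((400,800,3),np.uint8);o[:,:560]=A;o[:,560:]=B;cv2.imwrite("pics/l2.png",o)
w=w0.max(2)
for v in range(183,194):print(v,":"," ".join("%3d"%i if i<200 else "  ." for i in w[v,298:326]))
E
```

```text
183 :   .   . 163  86  98 119 119  85  71  66  61  53  54  49  51  51  53  46  42  32  24 105   .   .   .   .   .   .
184 :   . 117  83  76  83  79  76  82 100 100  89  66  64  67  62  71  68  72  54  57  49  39  43 103   .   .   .   .
185 :   . 128  87  85  89  84  82  78  86  98  97  75  67  73  61  65  65  62  53  56  59  54  43  20 105   .   .   .
186 :   .   . 148 106  83  86  84  81  75 122 144 118  67  70  71  69  72  67  65  57  66  71  77  75  62 185   .   .
187 :   .   . 193 126  74  94 100  99  91 143 173 169  58  63  69  70  68  62  59  57  62  71  76  66  54 123   .   .
188 :   .   .   . 167  94  89  98  91  84 131 191   . 111  63  56  59  65  62  60  59  65  96 140 126 151 187   .   .
189 :   .   .   .   . 155 110 120 138 154 181   .   . 194 118  73  54  58  65  61  54  62 112 170   .   .   .   .   .
190 :   .   .   .   .   . 170 179   .   .   .   .   .   . 192 114  52  55  59  59  53  50  84 157   .   .   .   .   .
191 :   .   .   .   .   .   .   .   .   .   .   .   .   .   . 180  82  49  48  59  56  50  42  65 140   .   .   .   .
192 :   .   .   .   .   .   .   .   .   .   .   .   .   .   .   . 177  85  42  52  54  53  48  43  64 155   .   .   .
193 :   .   .   .   .   .   .   .   .   .   .   .   .   .   . 182 171 142  90  55  53  48  47  50  45  84 134 172 198
```

View pics/l2.png

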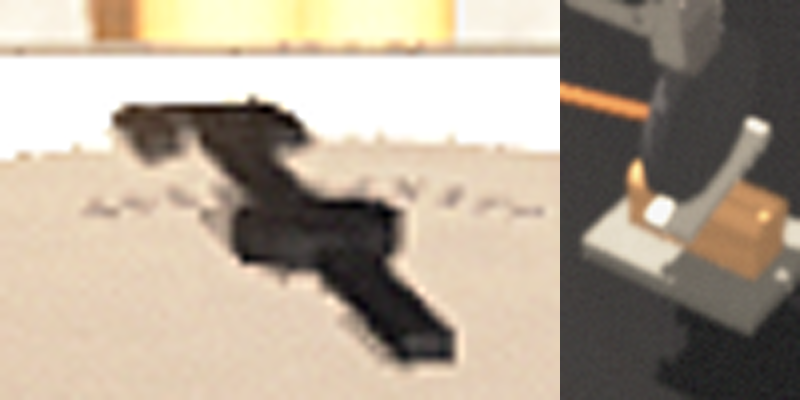

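The crop shows the pointer tip midway between the prongs (left outer edge about 300.7, right about 322.8, pointer about 312). In the side view the foot rests leaning on the crest. I'll ease the pressure a little, let it settle, and hand in.

Emit:
shift_gripper:
  motion:
    - [0, 0, -0.0002, -0.002, 0, 0, 0.03]
    - [0, 0, -0.0002, -0.002, 0, 0, 0.03]
    - [0, 0, -0.0002, -0.002, 0, 0, 0.03]
    - [0, 0, -0.0002, -0.002, 0, 0, 0.03]
    - [0, 0, -0.0002, -0.002, 0, 0, 0.03]
    - [0, 0, -0.0002, -0.002, 0, 0, 0.03]
    - [0, 0, -0.0002, -0.002, 0, 0, 0.03]
    - [0, 0, -0.0002, -0.002, 0, 0, 0.03]
    - [0, 0, -0.0002, -0.002, 0, 0, 0.03]
    - [0, 0, -0.0002, -0.002, 0, 0, 0.03]
    - [0, 0, -0.0002, -0.002, 0, 0, 0.03]
    - [0, 0, -0.0002, -0.002, 0, 0, 0.03]

```text
time: 15.38
eef_pos: [0.5831, -0.1302, 0.2449]
ee_rot: [2.892, -0.0, -0.377]
force: [0.6, 4.1, 5.7]
opening: 0.0359
grasp_force: 35.0
```

```bash
python3 -c "
from cell import sign_off
print(sign_off())"
```

```text
the job is handed in; nothing more can be done
None
```

I handed in the job at 15.4 s: the 120 mm gauge rested level on the crest for about 1.5 s, then was rocked to a lean of about 0.25 rad. My last picture, 0.002 rad before the end, showed its pointer tip midway between the index prongs; it is still held in the gripper, foot pressing the crest with about 10 N. The hand-in call gave no verdict.

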